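# Let one orange out of the lever dispenser without slamming the flap

### The arm

A 7-joint arm with a two-finger parallel gripper is mounted at the origin on a cart in front of the work surface, level with it; the furniture and walls round the work are solid. World frame = base frame: x ahead of the robot, y to its left, z up, the work surface at z = 0. Lengths are in m, angles in degrees, forces in N, time in s.
With the tool pointing down it reaches from about 0.4 to 0.9 m from the base axis. Payload 5.5 kg.
Tool frame: the origin (TCP) lies midway between the tips of the shut fingers; the grasp point (between the pads) lies 19 mm behind it; z points along the fingers, y is the direction in which the jaws open and shut (so a half turn about z gives the same grasp; the last joint's range is limited). The gripper opens to 85 mm and grips with 20 to 120 N. Pads are 22 mm wide; open, the fingers measure 114 mm over their backs; the gripper's body (76 mm by 85 mm) begins 54 mm behind the grasp point. The pads swing forward as they close: fully open they stand 13 mm farther back than shut.
Start: joints at [-48.117, 28.699, -24.465, 88.831, 12.651, 65.22, -12.049], TCP at [0.293, 0.58, 0.231] pointing down, gripper open.
Joint ranges: [-164.97, 164.97], [-17.58, 116.51], [-87.97, 89.64], [11.32, 138.91], [-80.73, 260.73], [10.89, 115.49], [-147.41, 147.41]. Speed limits (degrees/s): [147.25, 147.25, 180, 180, 180, 180, 180].

### API

Orientations are given as a 3x3 rotation matrix whose columns are the frame's x, y, z axes.
In Python, from workcell import readout, vision, ticket gives the robot as it stands.
- The arm moves only by the tool carry_out, never from a script. Its argument "series" is a list of rows, each an object of numbers: "x", "y", "z": the shift along the tool's x, y, z scaled (see below); "ax", "ay", "az": the turn, a rotation vector about the tool's x, y, z scaled (see below); "grip": the opening, from -1 (shut) to 1 (fully open). In form: [{"x": .., "y": .., "z": .., "ax": .., "ay": .., "az": .., "grip": ..}, ...]. A call has exactly 8 rows; each row is the pose to reach, as a shift and turn from the pose commanded when the call began, along the tool's axes at that moment; what a row does not reach only later rows make up. The controller multiplies each number of a shift by 0.2 m and each number of a turn by 2 rad. A row lasts 1/10 s, in which the tool goes at most 50 mm and 8.59 degrees, less where a joint would pass 70% of its speed; a pose out of reach is approached as far as the arm can. A call with a number of a shift or a turn outside -1 to 1 is refused whole. A call with a gripper value outside its range is refused whole. The fingers move at their own pace and stop on an object; "force" is the grip in N (left out, the last holds). Time passes only in rows, so rows that repeat a pose let the fingers close, or fill a call up. It gives the time, the measured TCP pose, the force and the opening at its end, in the units of the state.
- readout.get_obs(): the state, without advancing time (a new reading comes with each control period).
- vision.get_image(name): name is "scene" or "top"; returns the picture (420x560x3 uint8, blue, green, red); there is no depth.
- vision.camera_params(name): a dict with "fx", "fy", "cx", "cy" (pixels), "rvec" (rotation vector, rad) and "tvec" (3), from world to camera coordinates, as OpenCV has them. Camera axes: x right, y down, z forward; pixel columns grow to the right and rows downward; lengths in m; the calibration is good to about 2 mm. A picture is of the moment at which its call begins. camera_params takes no time and is no camera call.
- ticket.finish_job(): hands the job in, once; it reports no verdict.
The state is a dict: "t": time; "q": joint angles; "joint_velocities": joint speeds; "tau": joint torques, N m; "tool_pos": TCP position; "eef_rot": TCP orientation; "wrist_force": force on the tool from outside, world axes, zero at the start; "ft_torque": the same for the moment, N m; "width": finger opening in m.
Only numpy, scipy, OpenCV 4.12 (cv2) and the standard library are available. Lean on these libraries where they do the work, as an engineer would, in place of code of your own. Each camera call takes 0.05 s, during which the arm holds its last target. There are 200 camera calls.

### The job

Let one orange out of the orange dispenser: with the fingertips press its red lever paddle right down to its stop, without forcing it, and keep it down, with the flap wide open, until the front orange has rolled into the tray and come to rest. Then let the lever come slowly back up under the fingers, so that the flap shuts without slamming, and draw away. Leave that orange in the tray and the other in the chute, do not touch the oranges or the flap, and move nothing else on the table.

Things in the scene. Friction and masses are not known exactly. Their poses are not given: they have to be found in the camera images.
- fruit_dispenser: Counter-top dispenser for whole oranges, fixed: oak base 306 x 112 mm on four screw feet that raise it 4 to 40 mm off the table, clear walls to 210 mm, 80 mm apart inside. Origin: centre of the oak base's underside; +x points to its back, -x to its front, +y to the lever's side. Each full lever stroke lets out the front one of its two oranges; the next rolls up to the flap as it shuts.
- tray_middle (a point): Middle of the floor of the open take-out tray at the dispenser's front, 120 mm ahead of its origin and 20 mm above it; clear walls to 66 mm and front lip to 55 mm above the origin. An orange resting in it has its centre about 105 mm ahead of the origin and 58 mm above it.
- paddle_top (a point): Middle of the top of the red ribbed plastic paddle (34 mm along x, 26 along y) at the front end of the steel lever bar, beside the tray. It moves with the lever: 128 mm above the dispenser's origin at rest, about 57 mm fully pressed; 158 mm ahead of the origin, 74 mm to its +y side, on an arc of radius 240 mm about the pivot, which lies 79 mm behind the origin and 85 mm above it.
- lever (a joint): Angle of the steel lever bar (rad): 0 at rest (paddle up, flap shut), 0.30 at its firm lower stop (paddle down, flap wide open). A spring brings it back: about 4 N on the paddle to start it, 6 N to hold it fully down; over 30 N strains it. If let go, or let up faster than about 0.1 m/s at the paddle, it slams the flap.
- flap (a joint): Angle of the clear flap with a steel bottom edge that closes the chute (rad): 0 hanging shut, 1.10 wide open, swung out and up to the front. Axle 18 mm ahead of the dispenser's origin, 168 mm above it; flap 75 mm wide, 78 mm long. A pull rod links it to the lever: it turns 3.67 times as far. An orange gets out from about 0.65.
- orange_front_centre (a point): Centre of the front orange (ball of about 76 mm, 0.15 kg), which waits in the chute against the flap.
- orange_back_centre (a point): Centre of the second orange, same size, behind the first in the chute; it is to stay in the chute.
- apple_red: Bystander, loose: red apple, 70 mm wide, 65 mm tall. Origin at the middle of its underside.
- left_mug: Bystander, loose: two-tone mug, blue above and white below, 78 mm wide (112 with its handle), 92 mm tall. Origin at the middle of its underside.
- plate_stack: Bystander, loose: stack of blue-green paper plates, 203 mm across, 32 mm tall. Origin at the middle of its underside.
- honey_jar: Bystander, loose: glass honey jar with a black lid, 65 mm wide, 86 mm tall. Origin at the middle of its underside.
- sugar_caddy: Bystander, loose: black caddy with sugar packets, 52 x 66 mm, 71 mm tall. Origin at the middle of its underside.
- jam_red: Bystander, loose: small red portion tub of jam, 37 x 50 x 16 mm. Origin at the middle of its underside.
- jam_orange: Bystander, loose: small orange portion tub of jam, 37 x 50 x 16 mm. Origin at the middle of its underside.
- drinking_glass: Bystander, loose: clear drinking glass, 81 mm wide, 93 mm tall. Origin at the middle of its underside.
- orange_front: The front orange as a body (see orange_front_centre); its origin lies 32 mm from the centre and turns as it rolls.
- orange_back: The second orange as a body (see orange_back_centre); its origin lies 32 mm from the centre and turns as it rolls.
Not all that is in view belongs to the job. What is shaped like the orange_back but pink is not meant.

How it is judged (in metres and radians):
On the way:
1. the fingers hold the lever down with the flap wide open (over 1.0 rad) while the front orange lies still in the tray (x of orange_front_centre in the frame of fruit_dispenser between -0.13 and -0.085 m and z of orange_front_centre in the frame of fruit_dispenser between 0.035 and 0.075 m and y of orange_front_centre in the frame of fruit_dispenser between -0.03 and 0.03 m and value of joint flap above 1 rad and linear speed of orange_front below 0.1 m/s and contact force between the fingers and lever above 0.5 N), for 0.2 s.
At the end, for the whole second after the job is handed in: Front orange at rest in the tray (centre 85 to 130 mm ahead of the dispenser origin, within 30 mm of its middle line, 35 to 75 mm above it); second orange at rest in the chute; flap shut (under 0.06 rad), lever up (under 0.02 rad) (x of orange_front_centre in the frame of fruit_dispenser between -0.13 and -0.085 m and z of orange_front_centre in the frame of fruit_dispenser between 0.035 and 0.075 m and y of orange_front_centre in the frame of fruit_dispenser between -0.03 and 0.03 m and x of orange_back_centre in the frame of fruit_dispenser between 0.005 and 0.11 m and z of orange_back_centre in the frame of fruit_dispenser between 0.1 and 0.16 m and value of joint flap below 0.06 rad and value of joint lever below 0.02 rad and linear speed of each of orange_front, orange_back below 0.03 m/s); the robot touches nothing.
It fails at once if the flap slams: below 0.8 rad it falls faster than 3 rad/s (the paddle rising at about 0.2 m/s) (value of joint flap below 0.8 rad and velocity of joint flap below -3 rad/s).
It fails at once if the robot touches an orange or the flap instead of working the lever (contact force between any of the fingers, the arm and orange_front above 0.3 N or contact force between any of the fingers, the arm and orange_back above 0.3 N or contact force between any of the fingers, the arm and flap above 0.3 N).
It fails at once if the lever is forced against its stop with over 30 N (contact force between the fingers and lever above 30 N).
It fails at once if the second orange comes out of the chute (x of orange_back_centre in the frame of fruit_dispenser below -0.05 m).
It fails at once if a bystander is shifted by more than 20 mm, lifted or knocked over (distance of any of apple_red, left_mug, plate_stack, honey_jar, sugar_caddy, jam_red, jam_orange, drinking_glass from where it was at the start of the episode above 0.02 m or angle between any of apple_red, left_mug, plate_stack, honey_jar, sugar_caddy, jam_red, jam_orange, drinking_glass's own z axis and vertical above 0.35 rad).
It also fails if it takes over 38 s, if anything falls off the work surface, if the arm or the gripper's body presses on something with over 40 N, if the wrist force passes 120 N, or if a joint passes its speed limit or range.

## Working session

There is one attempt and no reset: what is moved stays moved. The work goes in short steps, Python scripts to look and compute and a tool call to move; the robot and the scene stay as the last step left them, time stands still between calls to the robot, and variables do not carry over. Pictures are saved under pics/ and viewed, about 8 in all and at most 12, crops included, and the job is handed in when it is done.

Besides the shell and the picture viewer there is one more tool, called after ">>>" as a command line: name --argument value ..., lists and objects as JSON in quotes. carry_out: Moves the arm, as the interface text tells. Its arguments: {"type":"object","properties":{"series":{"type":"array","items":{"type":"object","properties":{"x":{"type":"number","minimum":-1,"maximum":1},"y":{"type":"number","minimum":-1,"maximum":1},"z":{"type":"number","minimum":-1,"maximum":1},"ax":{"type":"number","minimum":-1,"maximum":1},"ay":{"type":"number","minimum":-1,"maximum":1},"az":{"type":"number","minimum":-1,"maximum":1},"grip":{"type":"number"}}}},"force":{"type":"number"}},"required":["series"]}

```bash
mkdir -p pics
python3 - <<'E'
from workcell import readout, vision
import cv2,numpy as np
for n in("scene","top"):
    cv2.imwrite(f"pics/{n}0.png",vision.get_image(n)); p=vision.camera_params(n)
    R=cv2.Rodrigues(np.array(p["rvec"],float))[0]; print(n,p["fx"],p["cx"],p["cy"],-R.T@np.array(p["tvec"]).ravel(),R[2])
o=readout.get_obs();print({k:np.round(v,3) for k,v in o.items()})
E
```

```text
scene 469.20222661939897 283.2755950361856 206.541533832634 [-0.77978096 -1.02862229  1.12626622] [ 0.70781193  0.46198428 -0.53439012]
top 454.7010271634034 276.91874085578814 207.98818008470516 [ 0.32337741 -0.16181765  1.58208435] [ 0.11755701 -0.00490768 -0.99305401]
{'t': np.float64(0.1), 'q': array([-48.119,  28.749, -24.454,  88.886,  12.652,  65.221, -12.048]), 'joint_velocities': array([ 0.058, -0.049,  0.032, -0.194,  0.075, -0.001, -0.081]), 'tau': array([-1.1000e-02, -5.7081e+01, -5.8390e+00, -2.8175e+01,  1.0000e-02,
        6.0000e-03, -0.0000e+00]), 'tool_pos': array([0.293, 0.58 , 0.23 ]), 'eef_rot': array([[-0.893,  0.451, -0.001],
       [ 0.451,  0.893, -0.002],
       [ 0.   , -0.002, -1.   ]]), 'wrist_force': array([ 0.481, -0.666,  0.262]), 'ft_torque': array([0.026, 0.03 , 0.036]), 'width': np.float64(0.085)}
```

View pics/scene0.png

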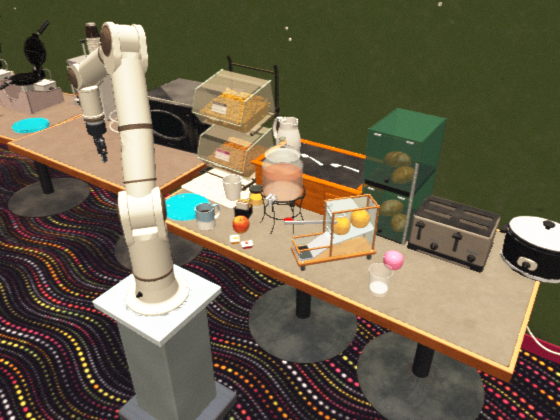

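View pics/top0.png

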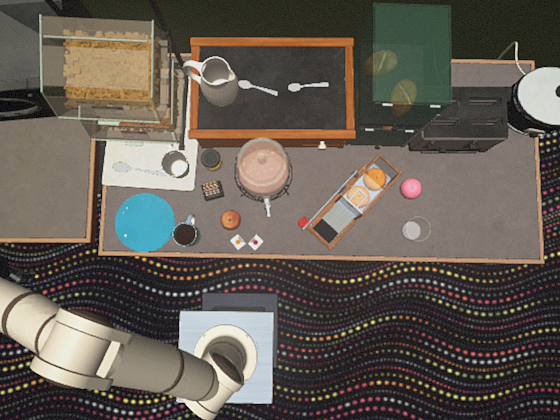

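Run:
```python
import cv2,numpy as np
a=cv2.imread("pics/top0.png")[130:255,230:440];b=cv2.imread("pics/scene0.png")[135:285,220:410]
cv2.imwrite("pics/tc.png",cv2.resize(a,None,fx=3.8,fy=3.8,interpolation=cv2.INTER_CUBIC))
cv2.imwrite("pics/sc.png",cv2.resize(b,None,fx=4,fy=4,interpolation=cv2.INTER_CUBIC))
```

```text
(no output)
```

View pics/tc.png

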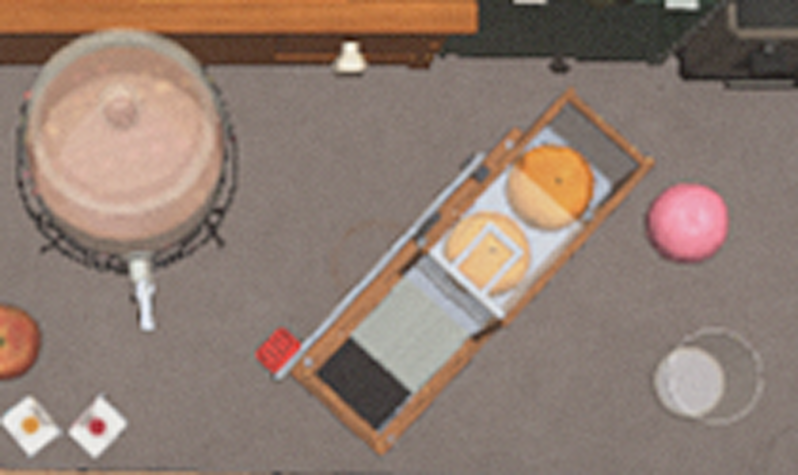

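View pics/sc.png

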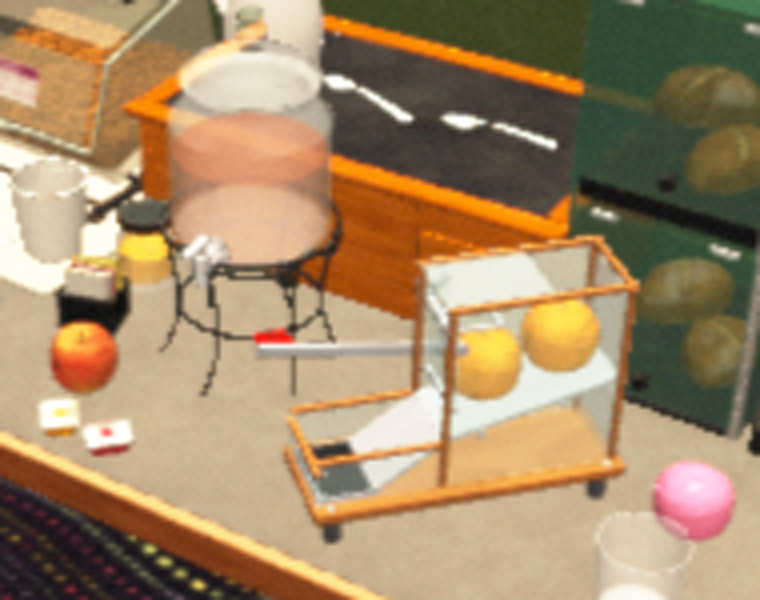

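The top view shows the dispenser lying diagonally, with the red paddle at about (303,222) beside its lower-left (front) end. The oak corners are near crop (382,450), (296,370), (570,92) and (652,160). The scene view shows the paddle at about (288,220). A drinks jar with a spigot stands to its left.

```bash
cat > h.py <<'E'
from workcell import readout, vision
import cv2,numpy as np
def cam(n):
    p=vision.camera_params(n);R=cv2.Rodrigues(np.array(p["rvec"],float))[0];t=np.array(p["tvec"],float).ravel()
    return p,R,-R.T@t
def ray(n,u,v):
    p,R,c=cam(n);d=R.T@[(u-p["cx"])/p["fx"],(v-p["cy"])/p["fy"],1];return c,d/np.linalg.norm(d)
def onz(n,u,v,z):
    c,d=ray(n,u,v);return c+d*(z-c[2])/d[2]
def tri(a,b):
    c1,d1=ray("top",*a);c2,d2=ray("scene",*b)
    s=np.linalg.lstsq(np.c_[d1,-d2],c2-c1,rcond=None)[0];p,q=c1+s[0]*d1,c2+s[1]*d2
    return (p+q)/2,np.linalg.norm(p-q)
def red(im,x0,x1,y0,y1):
    h=cv2.cvtColor(im,cv2.COLOR_BGR2HSV);m=(((h[...,0]<5)|(h[...,0]>174))&(h[...,1]>170)&(h[...,2]>110)).astype(np.uint8)
    k=np.zeros_like(m);k[y0:y1,x0:x1]=1;v,u=np.nonzero(m*k);return u.mean(),v.mean(),len(u),u.min(),u.max(),v.min(),v.max()
E
python3 - <<'E'
from h import *
t=cv2.imread("pics/top0.png");s=cv2.imread("pics/scene0.png")
a=red(t,290,320,210,235);b=red(s,275,300,210,230);print(a,b);print("paddle",tri(a[:2],b[:2]))
c=[onz("top",230+u/3.8,130+v/3.8,.03) for u,v in((570,92),(652,160),(382,450),(296,370))]
c=np.array(c);print(c.round(3));O=c.mean(0);ax=(c[0]+c[1]-c[2]-c[3])/2;print(O,np.linalg.norm(ax),np.linalg.norm(c[0]-c[1]))
x=ax/np.linalg.norm(ax);y=np.array([-x[1],x[0],0]);print("x",x,"paddle",O-.158*x+.074*y,"tray",O-.12*x)
for z in(.12,.14,.16):print(z,onz("top",*a[:2],z))
print("spout",onz("top",230+147/3.8,130+328/3.8,.15),onz("top",230+147/3.8,130+328/3.8,.1))
print("jar",onz("top",230+120/3.8,130+140/3.8,.25))
E
```

```text
(np.float64(303.1212121212121), np.float64(222.0), 33, np.int64(298), np.int64(308), np.int64(217), np.int64(226)) (np.float64(288.0), np.float64(218.7826086956522), 23, np.int64(284), np.int64(292), np.int64(217), np.int64(220))
paddle (array([ 0.44811185, -0.25062295,  0.15369856]), np.float64(0.0037058129604553756))
[[ 0.702 -0.527  0.03 ]
 [ 0.639 -0.601  0.03 ]
 [ 0.371 -0.354  0.03 ]
 [ 0.442 -0.276  0.03 ]]
[ 0.53848323 -0.4395027   0.03      ] 0.3625074302781177 0.09702152044815923
x [ 0.72764144 -0.68595768  0.        ] paddle [ 0.47427675 -0.27727592  0.03      ] tray [ 0.45116626 -0.35718778  0.03      ]
0.12 [ 0.45219102 -0.25424907  0.12      ]
0.14 [ 0.45042897 -0.25298469  0.14      ]
0.16 [ 0.44866692 -0.25172031  0.16      ]
spout [ 0.46598424 -0.14321738  0.15      ] [ 0.47096323 -0.14256797  0.1       ]
jar [ 0.60389616 -0.12091925  0.25      ]
```

>>> carry_out --series '[{"x": -0.09, "y": -0.08, "z": -0.05, "az": 0.04, "grip": -1}, {"x": -0.18, "y": -0.16, "z": -0.1, "az": 0.08, "grip": -1}, {"x": -0.27, "y": -0.24, "z": -0.15, "az": 0.12, "grip": -1}, {"x": -0.36, "y": -0.32, "z": -0.2, "az": 0.16, "grip": -1}, {"x": -0.45, "y": -0.41, "z": -0.25, "az": 0.2, "grip": -1}, {"x": -0.54, "y": -0.49, "z": -0.3, "az": 0.24, "grip": -1}, {"x": -0.63, "y": -0.57, "z": -0.34, "az": 0.27, "grip": -1}, {"x": -0.7, "y": -0.65, "z": -0.35, "az": 0.3, "grip": -1}]'

```text
invalid input at $.series[0]: expected keys x, y, z, ax, ay, az, grip
```

```bash
cat > g.py <<'E'
import sys,numpy as np
from workcell import readout
from scipy.spatial.transform import Rotation as Ro
def go(x,y,z,yaw):
    o=readout.get_obs();R=np.array(o["eef_rot"]);p=np.array(o["tool_pos"])
    a=np.radians(yaw);T=np.array([[np.cos(a),np.sin(a),0],[np.sin(a),-np.cos(a),0],[0,0,-1]])
    print("t",o["t"],"pos",p.round(4),"yaw",np.degrees(np.arctan2(R[1,0],R[0,0])).round(1),"q",np.round(o["q"],0),"F",np.round(o["wrist_force"],1))
    print("shift",(R.T@(np.array([x,y,z])-p)/.2).round(3),"turn",(Ro.from_matrix(R.T@T).as_rotvec()/2).round(3))
go(*map(float,sys.argv[1:5]))
E
python3 g.py .42 .2 .32 83
```

```text
t 0.1 pos [0.2928 0.5796 0.2304] yaw 153.2 q [-48.  29. -24.  89.  13.  65. -12.] F [ 0.5 -0.7  0.3]
shift [-1.423 -1.408 -0.446] turn [-0.001  0.001  0.613]
```

>>> carry_out --series '[{"x": -0.09, "y": -0.08, "z": -0.05, "ax": 0, "ay": 0, "az": 0.04, "grip": -1}, {"x": -0.18, "y": -0.16, "z": -0.1, "ax": 0, "ay": 0, "az": 0.08, "grip": -1}, {"x": -0.27, "y": -0.24, "z": -0.15, "ax": 0, "ay": 0, "az": 0.12, "grip": -1}, {"x": -0.36, "y": -0.32, "z": -0.2, "ax": 0, "ay": 0, "az": 0.16, "grip": -1}, {"x": -0.45, "y": -0.41, "z": -0.25, "ax": 0, "ay": 0, "az": 0.2, "grip": -1}, {"x": -0.54, "y": -0.49, "z": -0.3, "ax": 0, "ay": 0, "az": 0.24, "grip": -1}, {"x": -0.63, "y": -0.57, "z": -0.34, "ax": 0, "ay": 0, "az": 0.27, "grip": -1}, {"x": -0.7, "y": -0.65, "z": -0.35, "ax": 0, "ay": 0, "az": 0.3, "grip": -1}]'

```text
t: 0.9
tool_pos: [0.3603, 0.3999, 0.3019]
eef_rot: [[-0.479, 0.878, 0.001], [0.878, 0.479, 0.001], [0.0, 0.001, -1.0]]
wrist_force: [0.8, -0.8, 0.5]
width: -0.0006
```

```bash
python3 g.py .41 .2 .32 83
```

```text
t 0.9 pos [0.3603 0.3999 0.3019] yaw 118.6 q [-36.  12. -17. 100.   4.  68. -26.] F [ 0.8 -0.8  0.5]
shift [-0.996 -0.26  -0.091] turn [ 0.001 -0.     0.311]
```

>>> carry_out --series '[{"x": -0.12, "y": -0.03, "z": -0.01, "ax": 0, "ay": 0, "az": 0.04, "grip": -1}, {"x": -0.25, "y": -0.06, "z": -0.02, "ax": 0, "ay": 0, "az": 0.08, "grip": -1}, {"x": -0.37, "y": -0.1, "z": -0.03, "ax": 0, "ay": 0, "az": 0.12, "grip": -1}, {"x": -0.5, "y": -0.13, "z": -0.05, "ax": 0, "ay": 0, "az": 0.16, "grip": -1}, {"x": -0.62, "y": -0.16, "z": -0.06, "ax": 0, "ay": 0, "az": 0.2, "grip": -1}, {"x": -0.75, "y": -0.2, "z": -0.07, "ax": 0, "ay": 0, "az": 0.24, "grip": -1}, {"x": -0.87, "y": -0.23, "z": -0.08, "ax": 0, "ay": 0, "az": 0.27, "grip": -1}, {"x": -1, "y": -0.26, "z": -0.09, "ax": 0, "ay": 0, "az": 0.31, "grip": -1}]'

```text
t: 1.7
tool_pos: [0.4106, 0.1988, 0.3195]
eef_rot: [[0.122, 0.993, 0.0], [0.993, -0.122, 0.0], [0.0, 0.0, -1.0]]
wrist_force: [0.6, 0.7, 0.5]
width: 0.0003
```

```bash
python3 g.py .42 0.0 .32 55
```

```text
t 1.7 pos [0.4106 0.1988 0.3195] yaw 83.0 q [-24.   2.  -5. 109.   0.  68. -36.] F [0.6 0.7 0.5]
shift [-0.981  0.168 -0.003] turn [ 0.    -0.     0.244]
```

>>> carry_out --series '[{"x": -0.12, "y": 0.02, "z": 0, "ax": 0, "ay": 0, "az": 0.03, "grip": -1}, {"x": -0.25, "y": 0.04, "z": 0, "ax": 0, "ay": 0, "az": 0.06, "grip": -1}, {"x": -0.37, "y": 0.06, "z": 0, "ax": 0, "ay": 0, "az": 0.09, "grip": -1}, {"x": -0.5, "y": 0.08, "z": 0, "ax": 0, "ay": 0, "az": 0.12, "grip": -1}, {"x": -0.62, "y": 0.1, "z": 0, "ax": 0, "ay": 0, "az": 0.15, "grip": -1}, {"x": -0.75, "y": 0.12, "z": 0, "ax": 0, "ay": 0, "az": 0.18, "grip": -1}, {"x": -0.87, "y": 0.14, "z": 0, "ax": 0, "ay": 0, "az": 0.21, "grip": -1}, {"x": -0.98, "y": 0.17, "z": 0, "ax": 0, "ay": 0, "az": 0.24, "grip": -1}]'

```text
t: 2.5
tool_pos: [0.421, -0.0, 0.3193]
eef_rot: [[0.567, 0.824, 0.0], [0.824, -0.567, 0.0], [0.0, -0.0, -1.0]]
wrist_force: [0.8, 0.4, 0.7]
width: -0.0002
```

```bash
python3 g.py .43 -0.18 .30 47
```

```text
t 2.5 pos [ 0.421  -0.      0.3193] yaw 55.5 q [-11.  -2.   7. 114.   0.  68. -38.] F [0.8 0.4 0.7]
shift [-0.716  0.547  0.097] turn [-0.    -0.     0.074]
```

>>> carry_out --series '[{"x": -0.09, "y": 0.07, "z": 0.01, "ax": 0, "ay": 0, "az": 0.01, "grip": -1}, {"x": -0.18, "y": 0.14, "z": 0.02, "ax": 0, "ay": 0, "az": 0.02, "grip": -1}, {"x": -0.27, "y": 0.21, "z": 0.03, "ax": 0, "ay": 0, "az": 0.03, "grip": -1}, {"x": -0.36, "y": 0.28, "z": 0.04, "ax": 0, "ay": 0, "az": 0.04, "grip": -1}, {"x": -0.45, "y": 0.35, "z": 0.05, "ax": 0, "ay": 0, "az": 0.05, "grip": -1}, {"x": -0.54, "y": 0.42, "z": 0.06, "ax": 0, "ay": 0, "az": 0.06, "grip": -1}, {"x": -0.63, "y": 0.49, "z": 0.08, "ax": 0, "ay": 0, "az": 0.07, "grip": -1}, {"x": -0.72, "y": 0.55, "z": 0.1, "ax": 0, "ay": 0, "az": 0.075, "grip": -1}]'

```text
t: 3.3
tool_pos: [0.4313, -0.1808, 0.2992]
eef_rot: [[0.682, 0.732, 0.0], [0.732, -0.682, -0.0], [-0.0, 0.0, -1.0]]
wrist_force: [0.0, 0.7, -0.7]
width: 0.0001
```

```bash
python3 g.py .449 -0.251 .20 47
```

```text
t 3.3 pos [ 0.4313 -0.1808  0.2992] yaw 47.0 q [  1.   4.  20. 110.  -1.  66. -22.] F [ 0.   0.7 -0.7]
shift [-0.196  0.304  0.496] turn [0. 0. 0.]
```

Horizontal first, then straight down to 0.2.

>>> carry_out --series '[{"x": -0.05, "y": 0.08, "z": 0.02, "ax": 0, "ay": 0, "az": 0, "grip": -1}, {"x": -0.1, "y": 0.15, "z": 0.06, "ax": 0, "ay": 0, "az": 0, "grip": -1}, {"x": -0.15, "y": 0.23, "z": 0.12, "ax": 0, "ay": 0, "az": 0, "grip": -1}, {"x": -0.195, "y": 0.305, "z": 0.2, "ax": 0, "ay": 0, "az": 0, "grip": -1}, {"x": -0.195, "y": 0.305, "z": 0.28, "ax": 0, "ay": 0, "az": 0, "grip": -1}, {"x": -0.195, "y": 0.305, "z": 0.36, "ax": 0, "ay": 0, "az": 0, "grip": -1}, {"x": -0.195, "y": 0.305, "z": 0.44, "ax": 0, "ay": 0, "az": 0, "grip": -1}, {"x": -0.195, "y": 0.305, "z": 0.5, "ax": 0, "ay": 0, "az": 0, "grip": -1}]'

```text
t: 4.1
tool_pos: [0.4489, -0.2496, 0.1981]
eef_rot: [[0.681, 0.733, -0.001], [0.733, -0.681, -0.0], [-0.001, -0.001, -1.0]]
wrist_force: [0.1, -0.1, -0.7]
width: -0.0002
```

```bash
python3 g.py .449 -0.251 .16 47
python3 - <<'E'
from h import *
t=vision.get_image("top")[120:270,220:420];s=vision.get_image("scene")[150:270,230:390]
cv2.imwrite("pics/p1.png",np.vstack([cv2.resize(t,(400,300),interpolation=2),cv2.resize(s,(400,300),interpolation=2)]))
E
```

```text
t 4.1 pos [ 0.4489 -0.2496  0.1981] yaw 47.1 q [  7.  16.  22. 111.  -7.  54. -10.] F [ 0.1 -0.1 -0.7]
shift [-0.005  0.005  0.19 ] turn [-0.     0.     0.001]
```

View pics/p1.png

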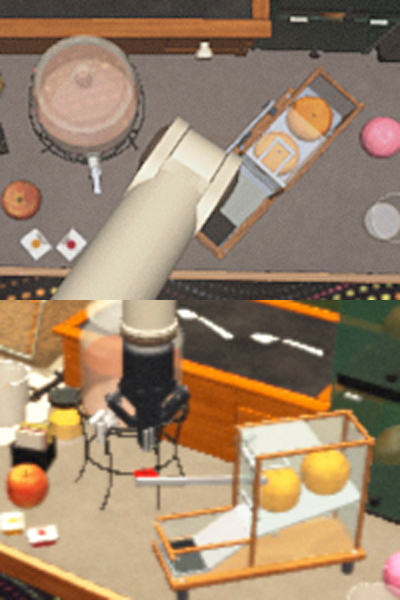

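The scene view shows the shut fingertips right above the red paddle, with nothing else close. I'll go down slowly.

>>> carry_out --series '[{"x": 0, "y": 0, "z": 0.03, "ax": 0, "ay": 0, "az": 0, "grip": -1}, {"x": 0, "y": 0, "z": 0.06, "ax": 0, "ay": 0, "az": 0, "grip": -1}, {"x": 0, "y": 0, "z": 0.09, "ax": 0, "ay": 0, "az": 0, "grip": -1}, {"x": 0, "y": 0, "z": 0.12, "ax": 0, "ay": 0, "az": 0, "grip": -1}, {"x": 0, "y": 0, "z": 0.15, "ax": 0, "ay": 0, "az": 0, "grip": -1}, {"x": 0, "y": 0, "z": 0.18, "ax": 0, "ay": 0, "az": 0, "grip": -1}, {"x": 0, "y": 0, "z": 0.21, "ax": 0, "ay": 0, "az": 0, "grip": -1}, {"x": 0, "y": 0, "z": 0.24, "ax": 0, "ay": 0, "az": 0, "grip": -1}]'

```text
t: 5.0
tool_pos: [0.449, -0.2485, 0.1509]
eef_rot: [[0.679, 0.734, -0.001], [0.734, -0.679, 0.001], [-0.0, -0.001, -1.0]]
wrist_force: [-2.9, 1.6, 3.8]
width: 0.0002
```

>>> carry_out --series '[{"x": 0, "y": 0, "z": 0.03, "ax": 0, "ay": 0, "az": 0, "grip": -1}, {"x": 0, "y": 0, "z": 0.065, "ax": 0, "ay": 0, "az": 0, "grip": -1}, {"x": 0, "y": 0, "z": 0.1, "ax": 0, "ay": 0, "az": 0, "grip": -1}, {"x": 0, "y": 0, "z": 0.135, "ax": 0, "ay": 0, "az": 0, "grip": -1}, {"x": 0, "y": 0, "z": 0.17, "ax": 0, "ay": 0, "az": 0, "grip": -1}, {"x": 0, "y": 0, "z": 0.205, "ax": 0, "ay": 0, "az": 0, "grip": -1}, {"x": 0, "y": 0, "z": 0.24, "ax": 0, "ay": 0, "az": 0, "grip": -1}, {"x": 0, "y": 0, "z": 0.27, "ax": 0, "ay": 0, "az": 0, "grip": -1}]'

```text
t: 5.8
tool_pos: [0.4485, -0.2479, 0.0965]
eef_rot: [[0.679, 0.734, -0.002], [0.734, -0.679, 0.002], [-0.0, -0.003, -1.0]]
wrist_force: [-3.0, 2.5, 5.9]
width: 0.0001
```

>>> carry_out --series '[{"x": 0, "y": 0, "z": 0.01, "ax": 0, "ay": 0, "az": 0, "grip": -1}, {"x": 0, "y": 0, "z": 0.02, "ax": 0, "ay": 0, "az": 0, "grip": -1}, {"x": 0, "y": 0, "z": 0.03, "ax": 0, "ay": 0, "az": 0, "grip": -1}, {"x": 0, "y": 0, "z": 0.04, "ax": 0, "ay": 0, "az": 0, "grip": -1}, {"x": 0, "y": 0, "z": 0.05, "ax": 0, "ay": 0, "az": 0, "grip": -1}, {"x": 0, "y": 0, "z": 0.055, "ax": 0, "ay": 0, "az": 0, "grip": -1}, {"x": 0, "y": 0, "z": 0.06, "ax": 0, "ay": 0, "az": 0, "grip": -1}, {"x": 0, "y": 0, "z": 0.06, "ax": 0, "ay": 0, "az": 0, "grip": -1}]'

```text
t: 6.6
tool_pos: [0.4492, -0.2486, 0.0857]
eef_rot: [[0.679, 0.734, -0.0], [0.734, -0.679, 0.001], [0.0, -0.001, -1.0]]
wrist_force: [-4.5, 3.3, 9.4]
width: -0.0004
```

>>> carry_out --series '[{"x": 0, "y": 0, "z": 0.002, "ax": 0, "ay": 0, "az": 0, "grip": -1}, {"x": 0, "y": 0, "z": 0.004, "ax": 0, "ay": 0, "az": 0, "grip": -1}, {"x": 0, "y": 0, "z": 0.005, "ax": 0, "ay": 0, "az": 0, "grip": -1}, {"x": 0, "y": 0, "z": 0.005, "ax": 0, "ay": 0, "az": 0, "grip": -1}, {"x": 0, "y": 0, "z": 0.005, "ax": 0, "ay": 0, "az": 0, "grip": -1}, {"x": 0, "y": 0, "z": 0.005, "ax": 0, "ay": 0, "az": 0, "grip": -1}, {"x": 0, "y": 0, "z": 0.005, "ax": 0, "ay": 0, "az": 0, "grip": -1}, {"x": 0, "y": 0, "z": 0.005, "ax": 0, "ay": 0, "az": 0, "grip": -1}]'

```text
t: 7.4
tool_pos: [0.4493, -0.2486, 0.0853]
eef_rot: [[0.679, 0.734, 0.0], [0.734, -0.679, 0.001], [0.001, -0.001, -1.0]]
wrist_force: [-5.3, 5.0, 13.8]
width: 0.0002
```

Run:
```python
from h import *
s=vision.get_image("scene")[150:270,250:410];t=vision.get_image("top")[150:250,290:420]
cv2.imwrite("pics/p2.png",np.vstack([cv2.resize(s,(480,360),interpolation=2),cv2.resize(t,(480,240),interpolation=2)]))
o=readout.get_obs();print(o["t"],o["tool_pos"],o["wrist_force"])
```

```text
7.5 [ 0.44929279 -0.2486286   0.08525545] [-5.033543    4.77915285 14.56631955]
```

View pics/p2.png

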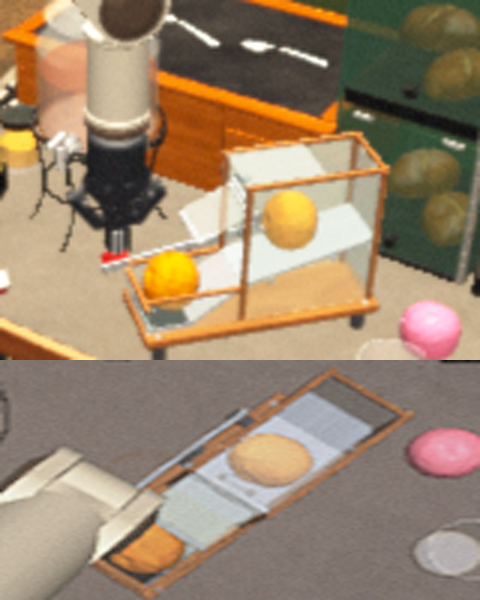

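Force rises with no further travel, so the lever is at its stop. The flap is open, the front orange lies in the tray and the second sits in the chute. I'll hold a bit longer, then let it up slowly.

>>> carry_out --series '[{"x": 0, "y": 0, "z": 0, "ax": 0, "ay": 0, "az": 0, "grip": -1}, {"x": 0, "y": 0, "z": 0, "ax": 0, "ay": 0, "az": 0, "grip": -1}, {"x": 0, "y": 0, "z": 0, "ax": 0, "ay": 0, "az": 0, "grip": -1}, {"x": 0, "y": 0, "z": 0, "ax": 0, "ay": 0, "az": 0, "grip": -1}, {"x": 0, "y": 0, "z": 0, "ax": 0, "ay": 0, "az": 0, "grip": -1}, {"x": 0, "y": 0, "z": 0, "ax": 0, "ay": 0, "az": 0, "grip": -1}, {"x": 0, "y": 0, "z": 0, "ax": 0, "ay": 0, "az": 0, "grip": -1}, {"x": 0, "y": 0, "z": 0, "ax": 0, "ay": 0, "az": 0, "grip": -1}]'

```text
t: 8.3
tool_pos: [0.4493, -0.2486, 0.0853]
eef_rot: [[0.679, 0.734, 0.0], [0.734, -0.679, 0.001], [0.001, -0.001, -1.0]]
wrist_force: [-5.7, 4.4, 15.1]
width: 0.0
```

Run:
```python
from h import *
import time
for i in range(2):
    s=vision.get_image("scene");h=cv2.cvtColor(s,cv2.COLOR_BGR2HSV)
    m=((h[...,0]>10)&(h[...,0]<28)&(h[...,1]>190)&(h[...,2]>190)).astype(np.uint8);m[:225]=0;m[256:]=0;m[:,:290]=0;m[:,330:]=0
    v,u=np.nonzero(m);print(u.mean(),v.mean(),len(u))
o=readout.get_obs();print(o["t"],o["tool_pos"],o["wrist_force"])
```

```text
306.2647058823529 241.73529411764707 238
306.3191489361702 241.70212765957447 235
8.4 [ 0.44929323 -0.24862802  0.08523356] [-6.29486069  3.91254542 14.34749494]
```

The orange is still. Letting up at about 30 mm/s.

>>> carry_out --series '[{"x": 0, "y": 0, "z": -0.008, "ax": 0, "ay": 0, "az": 0, "grip": -1}, {"x": 0, "y": 0, "z": -0.02, "ax": 0, "ay": 0, "az": 0, "grip": -1}, {"x": 0, "y": 0, "z": -0.035, "ax": 0, "ay": 0, "az": 0, "grip": -1}, {"x": 0, "y": 0, "z": -0.05, "ax": 0, "ay": 0, "az": 0, "grip": -1}, {"x": 0, "y": 0, "z": -0.065, "ax": 0, "ay": 0, "az": 0, "grip": -1}, {"x": 0, "y": 0, "z": -0.08, "ax": 0, "ay": 0, "az": 0, "grip": -1}, {"x": 0, "y": 0, "z": -0.095, "ax": 0, "ay": 0, "az": 0, "grip": -1}, {"x": 0, "y": 0, "z": -0.11, "ax": 0, "ay": 0, "az": 0, "grip": -1}]'

```text
t: 9.2
tool_pos: [0.4486, -0.2481, 0.1062]
eef_rot: [[0.679, 0.734, -0.002], [0.734, -0.679, 0.001], [-0.0, -0.002, -1.0]]
wrist_force: [-4.8, 3.4, 4.6]
width: 0.0001
```

>>> carry_out --series '[{"x": 0, "y": 0, "z": -0.015, "ax": 0, "ay": 0, "az": 0, "grip": -1}, {"x": 0, "y": 0, "z": -0.03, "ax": 0, "ay": 0, "az": 0, "grip": -1}, {"x": 0, "y": 0, "z": -0.045, "ax": 0, "ay": 0, "az": 0, "grip": -1}, {"x": 0, "y": 0, "z": -0.06, "ax": 0, "ay": 0, "az": 0, "grip": -1}, {"x": 0, "y": 0, "z": -0.075, "ax": 0, "ay": 0, "az": 0, "grip": -1}, {"x": 0, "y": 0, "z": -0.09, "ax": 0, "ay": 0, "az": 0, "grip": -1}, {"x": 0, "y": 0, "z": -0.105, "ax": 0, "ay": 0, "az": 0, "grip": -1}, {"x": 0, "y": 0, "z": -0.12, "ax": 0, "ay": 0, "az": 0, "grip": -1}]'

```text
t: 10.0
tool_pos: [0.4495, -0.2489, 0.1306]
eef_rot: [[0.679, 0.734, 0.0], [0.734, -0.679, -0.0], [0.0, 0.0, -1.0]]
wrist_force: [-3.1, 2.9, 4.3]
width: -0.0
```

>>> carry_out --series '[{"x": 0, "y": 0, "z": -0.015, "ax": 0, "ay": 0, "az": 0, "grip": -1}, {"x": 0, "y": 0, "z": -0.03, "ax": 0, "ay": 0, "az": 0, "grip": -1}, {"x": 0, "y": 0, "z": -0.045, "ax": 0, "ay": 0, "az": 0, "grip": -1}, {"x": 0, "y": 0, "z": -0.06, "ax": 0, "ay": 0, "az": 0, "grip": -1}, {"x": 0, "y": 0, "z": -0.075, "ax": 0, "ay": 0, "az": 0, "grip": -1}, {"x": 0, "y": 0, "z": -0.09, "ax": 0, "ay": 0, "az": 0, "grip": -1}, {"x": 0, "y": 0, "z": -0.105, "ax": 0, "ay": 0, "az": 0, "grip": -1}, {"x": 0, "y": 0, "z": -0.12, "ax": 0, "ay": 0, "az": 0, "grip": -1}]'

```text
t: 10.8
tool_pos: [0.4498, -0.2491, 0.1546]
eef_rot: [[0.679, 0.734, 0.001], [0.734, -0.679, -0.0], [0.0, 0.001, -1.0]]
wrist_force: [0.6, -1.6, 1.5]
width: 0.0003
```

Contact has been left gently. Now I draw away upwards.

>>> carry_out --series '[{"x": 0, "y": 0, "z": -0.03, "ax": 0, "ay": 0, "az": 0, "grip": -1}, {"x": 0, "y": 0, "z": -0.08, "ax": 0, "ay": 0, "az": 0, "grip": -1}, {"x": 0, "y": 0, "z": -0.16, "ax": 0, "ay": 0, "az": 0, "grip": -1}, {"x": 0, "y": 0, "z": -0.26, "ax": 0, "ay": 0, "az": 0, "grip": -1}, {"x": 0.03, "y": -0.05, "z": -0.36, "ax": 0, "ay": 0, "az": 0, "grip": -1}, {"x": 0.08, "y": -0.13, "z": -0.46, "ax": 0, "ay": 0, "az": 0, "grip": -1}, {"x": 0.13, "y": -0.21, "z": -0.55, "ax": 0, "ay": 0, "az": 0, "grip": -1}, {"x": 0.18, "y": -0.29, "z": -0.62, "ax": 0, "ay": 0, "az": 0, "grip": -1}]'

```text
t: 11.6
tool_pos: [0.4308, -0.1824, 0.2796]
eef_rot: [[0.68, 0.734, 0.0], [0.734, -0.68, 0.0], [0.0, -0.0, -1.0]]
wrist_force: [0.5, 0.7, -0.5]
width: -0.0001
```

Run:
```python
from h import *
s=vision.get_image("scene")[150:270,230:410];t=vision.get_image("top")[140:265,100:440]
cv2.imwrite("pics/p3.png",np.vstack([cv2.resize(s,(540,360),interpolation=2),cv2.resize(t,(540,199),interpolation=2)]))
o=readout.get_obs();print(o["t"],o["tool_pos"],o["wrist_force"])
```

```text
11.7 [ 0.43180225 -0.18093727  0.28024885] [ 0.13283941 -0.1046077  -0.09014115]
```

View pics/p3.png

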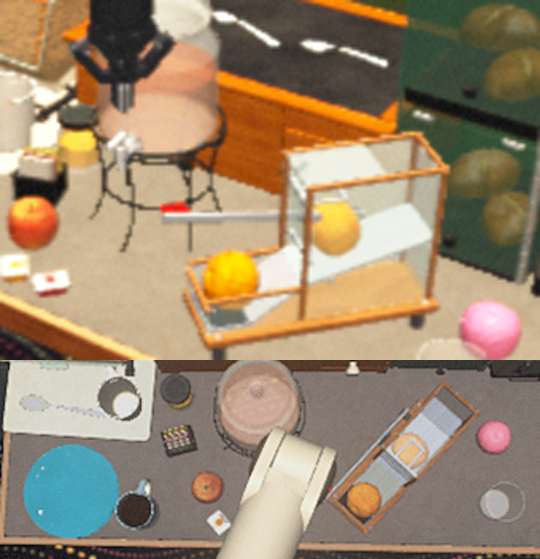

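The lever is back up, one orange is in the tray and the other is at the flap. I'll let it settle and compare numbers.

>>> carry_out --series '[{"x": 0, "y": 0, "z": 0, "ax": 0, "ay": 0, "az": 0, "grip": -1}, {"x": 0, "y": 0, "z": 0, "ax": 0, "ay": 0, "az": 0, "grip": -1}, {"x": 0, "y": 0, "z": 0, "ax": 0, "ay": 0, "az": 0, "grip": -1}, {"x": 0, "y": 0, "z": 0, "ax": 0, "ay": 0, "az": 0, "grip": -1}, {"x": 0, "y": 0, "z": 0, "ax": 0, "ay": 0, "az": 0, "grip": -1}, {"x": 0, "y": 0, "z": 0, "ax": 0, "ay": 0, "az": 0, "grip": -1}, {"x": 0, "y": 0, "z": 0, "ax": 0, "ay": 0, "az": 0, "grip": -1}, {"x": 0, "y": 0, "z": 0, "ax": 0, "ay": 0, "az": 0, "grip": -1}]'

```text
t: 12.5
tool_pos: [0.4313, -0.1831, 0.2783]
eef_rot: [[0.679, 0.734, -0.0], [0.734, -0.679, 0.0], [-0.0, -0.0, -1.0]]
wrist_force: [-0.6, 0.0, -0.4]
width: 0.0001
```

Run:
```python
from h import *
from workcell import ticket
a=vision.get_image("scene");b=vision.get_image("scene")
r=red(a,275,300,210,230);print(r);s0=cv2.imread("pics/scene0.png")
print("motion",np.abs(a[180:270,285:400].astype(int)-b[180:270,285:400]).mean())
print("lever vs start",np.abs(a[212:226,276:325].astype(int)-s0[212:226,276:325]).mean())
if abs(r[1]-218.78)<.6: print(ticket.finish_job())
```

```text
(np.float64(287.875), np.float64(218.83333333333334), 24, np.int64(284), np.int64(292), np.int64(217), np.int64(220))
motion 1.9360064412238325
lever vs start 2.6997084548104957
the job is handed in; nothing more can be done
None
```

I let one orange out of the dispenser and handed the job in at about 12.6 s; no verdict came back.

- **Press:** With the shut fingertips I pressed the paddle down to its stop. In the last step the force rose from about 11 N to 16 N with under 0.5 mm of travel. The highest reading at the wrist was about 16 N, against the 30 N limit.
- **Hold:** I held the lever there for about 1.7 s. The picture showed the flap wide open and the front orange in the tray; a second check found the orange still.
- **Release:** I let the lever up at about 30 mm/s and drew away only after contact had eased off.

**Last checks:**
- The paddle is back at its starting image position to within 0.2 pixel.
- The front orange is in the tray and the second is in the chute behind the closed flap.
- The arm is clear of everything, with near-zero force at the wrist.
- The bystanders in the last picture look unmoved. I judged that by eye and did not measure it, and the arm hid the red jam in the top view.
- Two pictures taken just before hand-in differ only slightly (mean 1.9 grey levels), which I took as image noise, so the scene looked at rest.

No check failed. The lever and flap angles were judged from the pictures, as the interface does not report them. The first move call was refused because keys were missing, and nothing moved.

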